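Sweep the red specimen discs through the gate into the slot

TASK

With the fingertips, sweep the three red specimen discs along the deck of the white sorting stand and through the narrow gate, one at a time, so that each drops into the slot behind it. Only push them: do not pinch or lift a disc, and leave the blue disc, the little vial on the deck and everything else where it stands. Finish with all three red discs lying in the slot.

Things in the scene. Friction and masses are not known exactly. Their poses are not given: they have to be found in the camera images.
- stand: White sorting stand fixed to the table. Origin on the table under the middle of the deck, z up. Deck: flat plate at z = 60 mm, inside 14 mm high rims (tops at z = 74) at x = +-139 and y = 129 mm. Towards the stand's -y two blue funnel walls, 14 mm high, close in at 45 degrees from (x = +-140, y = 8) to the gate at (x = +-22, y = -110 mm).
- gate (a point): Middle of the gate at deck height: the 44 mm wide gap between the ends of the blue funnel walls; in the stand's frame x = 0, y = -107, z = 60 mm. Discs go through along the stand's -y. The deck ends in a straight drop edge at y = -104 mm, just inside the gate; behind it is the slot.
- slot (a point): Middle of the slot's floor; in the stand's frame x = 0, y = -137, z = 6 mm. The slot is an open-topped pocket with grey walls and black floor right behind the gate: 60 mm wide (x), y from -104 to -170 mm, floor 54 mm below the deck, walls 14 mm above it. A disc falls in once its middle is past the drop edge; all three fit, lying anyhow.
- red1_center (a point): Middle (half-way up, 7 mm above the deck) of one red specimen disc: loose, 30 mm across, 14 mm high, about 30 g, flat on the deck, plain silver spot on top. The three are alike; to be swept into the slot, in any order.
- red2_center (a point): Middle (half-way up, 7 mm above the deck) of another red specimen disc: loose, 30 mm across, 14 mm high, about 30 g, flat on the deck, plain silver spot on top. The three are alike; to be swept into the slot, in any order.
- red3_center (a point): Middle (half-way up, 7 mm above the deck) of the third red specimen disc: loose, 30 mm across, 14 mm high, about 30 g, flat on the deck, plain silver spot on top. The three are alike; to be swept into the slot, in any order.
- blue_center (a point): Middle (half-way up) of the blue disc, of the same shape and size as the red ones, loose in one back corner of the deck. It stays where it is.
- vial: Small loose amber vial standing in the other back corner of the deck, 22 mm across, 50 mm tall; origin at the centre of its underside. It stays where it is.
- bottle: Loose amber reagent bottle on the table, 60 mm across, 125 mm tall; origin at the centre of its underside. Leave alone.
- jar: Loose glass jar with a blue cap on the table, 68 mm across, 80 mm tall; origin at the centre of its underside. Leave alone.
- slidebox: Loose blue slide box on the table, 85 x 30 mm (its x, y), 35 mm tall; origin at the centre of its underside. Leave alone.
- bladebox: Loose red blade box on the table, 80 x 50 mm (its x, y), 22 mm tall; origin at the centre of its underside. Leave alone.

How it is judged (in metres and radians):
On the way, in this order (a step that is already met when the one before it is completed fails the run):
1. a first red disc lies in the slot (((z of red1_center in the frame of stand below 0.05 m and x of red1_center in the frame of stand between -0.031 and 0.031 m and y of red1_center in the frame of stand between -0.171 and -0.103 m) or (z of red2_center in the frame of stand below 0.05 m and x of red2_center in the frame of stand between -0.031 and 0.031 m and y of red2_center in the frame of stand between -0.171 and -0.103 m) or (z of red3_center in the frame of stand below 0.05 m and x of red3_center in the frame of stand between -0.031 and 0.031 m and y of red3_center in the frame of stand between -0.171 and -0.103 m))), for 0.2 s.
2. a second red disc has followed it ((((z of red1_center in the frame of stand below 0.05 m and x of red1_center in the frame of stand between -0.031 and 0.031 m and y of red1_center in the frame of stand between -0.171 and -0.103 m) and (z of red2_center in the frame of stand below 0.05 m and x of red2_center in the frame of stand between -0.031 and 0.031 m and y of red2_center in the frame of stand between -0.171 and -0.103 m)) or ((z of red1_center in the frame of stand below 0.05 m and x of red1_center in the frame of stand between -0.031 and 0.031 m and y of red1_center in the frame of stand between -0.171 and -0.103 m) and (z of red3_center in the frame of stand below 0.05 m and x of red3_center in the frame of stand between -0.031 and 0.031 m and y of red3_center in the frame of stand between -0.171 and -0.103 m)) or ((z of red2_center in the frame of stand below 0.05 m and x of red2_center in the frame of stand between -0.031 and 0.031 m and y of red2_center in the frame of stand between -0.171 and -0.103 m) and (z of red3_center in the frame of stand below 0.05 m and x of red3_center in the frame of stand between -0.031 and 0.031 m and y of red3_center in the frame of stand between -0.171 and -0.103 m)))), for 0.2 s.
3. the third red disc has followed (z of each of red1_center, red2_center, red3_center in the frame of stand below 0.05 m and x of red1_center in the frame of stand between -0.031 and 0.031 m and y of red1_center in the frame of stand between -0.171 and -0.103 m and x of red2_center in the frame of stand between -0.031 and 0.031 m and y of red2_center in the frame of stand between -0.171 and -0.103 m and x of red3_center in the frame of stand between -0.031 and 0.031 m and y of red3_center in the frame of stand between -0.171 and -0.103 m), for 0.2 s.
At the end, for the whole second after the job is handed in: All three red discs are at rest in the slot, their middles at least 10 mm below the deck and within its walls, and the blue disc and the upright vial are within 15 mm of where they began (all of step 3 and linear speed of each of red1, red2, red3 below 0.03 m/s and distance of each of blue_center, vial from where it was at the start of the episode below 0.015 m and angle between vial's own z axis and vertical below 0.2 rad); the robot touches nothing.
It fails at once if a red disc is lifted (its middle more than 12 mm above where it rests on the deck) (z of any of red1_center, red2_center, red3_center in the frame of stand above 0.079 m).
It fails at once if the blue disc is moved more than 15 mm (distance of blue_center from where it was at the start of the episode above 0.015 m).
It fails at once if the vial is moved more than 15 mm or tipped (distance of vial from where it was at the start of the episode above 0.015 m or angle between vial's own z axis and vertical above 0.35 rad).
It fails at once if something standing or lying on the table beside the stand is moved more than 20 mm (distance of any of bottle, jar, slidebox, bladebox from where it was at the start of the episode above 0.02 m).
It also fails if it takes over 61 s, if anything falls off the work surface, if the arm or the gripper's body presses on something with over 40 N, if the wrist force passes 120 N, or if a joint passes its speed limit or range.

ROBOT

A 6-joint arm with a two-finger parallel gripper is mounted at the origin on the work surface. World frame = base frame: x ahead of the robot, y to its left, z up, the work surface at z = 0. Lengths are in m, angles in degrees, forces in N, time in s.
With the tool pointing down it reaches from about 0.4 to 0.825 m from the base axis. Payload 7 kg.
Tool frame: the origin (TCP) lies at the very end of the fingers, on their centre line; the grasp point (between the pads) lies 19 mm behind it; z points along the fingers, y is the line along which they close (so a half turn about z gives the same grasp; the last joint's range is limited). The gripper opens to 88 mm and grips with 3 to 60 N. Pads are 19 mm wide; open, the fingers measure 130 mm over their backs; the gripper's body (78 mm by 193 mm) begins 47 mm behind the grasp point.
Start: joints at [-56.774, 20.546, 0.682, 0, -70.136, -16.507], TCP at [0.194, -0.646, 0.227] pointing down, gripper open.
Joint ranges: [-176.03, 176.03], [-82.01, 121.73], [-58.28, 71.71], [-173.87, 95.51], [-174.79, -0.11], [-173.66, 173.66]. Speed limits (degrees/s): [136.94, 136.94, 172.46, 180, 180, 180].

INTERFACE

Orientations are given as [roll, pitch, yaw] about the fixed x, y, z axes, in that order (R = Rz(yaw) Ry(pitch) Rx(roll)).
In Python, from plant import ctrl gives the robot as it stands.
- The arm moves only by the tool carry_out, never from a script. Its argument "deltas" is a list that holds one entry, the list of rows, each a list of 5 numbers: the shift along the tool's x, y, z scaled (see below), then the turn about the tool's z scaled (see below), then the opening, from -1 (shut) to 1 (fully open). A call has 1 to 5 rows; each row is the pose to reach, as a shift and turn from the pose commanded when the call began, along the tool's axes at that moment, turning the shorter way round; what a row does not reach only later rows make up. The controller multiplies each number of a shift by 20 cm and each number of a turn by 2 pi rad. A row lasts 1/10 s, in which the tool goes at most 50 mm and 8.59 degrees, less where a joint would pass 70% of its speed; a pose out of reach is approached as far as the arm can. A call with a number of a shift or a turn outside -1 to 1 is refused whole. A call with a gripper value outside its range is refused whole. The fingers move at their own pace and stop on an object; the grip force is fixed at half the most. Time passes only in rows, so rows that repeat a pose let the fingers close. It gives the time, the measured TCP pose, the force, the opening and the grip force at its end, in the units of the state.
- ctrl.get_obs(): the state, without advancing time (a new reading comes with each control period).
- ctrl.snapshot(name): name is "scene" or "top" or "wrist"; returns a dict with "color" (400x640x3 uint8, red, green, blue), "camera_matrix" (3x3 intrinsics, pixels), "R" (3x3) and "t" (3): a world point X has camera coordinates R X + t. Camera axes: x right, y down, z forward; pixel columns grow to the right and rows downward; lengths in m; the calibration is good to about 2 mm. A picture is of the moment at which its call begins. There is no depth.
- ctrl.close_job(): hands the job in; it is judged then, once.
Trained networks look in a picture, given as the dict that the camera call returned (one of the last four; its "shot" number tells which), for a name from the list of things; names that differ only in an ending like _2 or _b are one class to them, and where a whole thing is asked for, a point or a joint stands for the part that bears it (a point fixed in the world has none). Each returns a list of dicts, best first, with "p" (0 to 1); they miss things now and then, are a little off and sometimes report something else, mostly with a low value. They report only what shows in the picture. A call takes as long as a camera call.
- ctrl.search_frame(picture, name): "centre" ([column, row] in pixels, amid what is visible of it).
- ctrl.silhouettes(picture, name): "mask" (400x640 bool, what is visible of it) and "centre" ([column, row] in pixels, amid what is visible of it).
- ctrl.spot_point(picture, name): "centre" ([column, row] in pixels: a listed point, or the origin of a listed thing).
The state is a dict: "clock": time; "joint_pos": joint angles; "qvel": joint speeds; "tau": joint torques, N m; "tool_pos": TCP position; "orientation": TCP orientation; "force": force on the tool from outside, world axes, zero at the start; "moment": the same for the moment, N m; "opening": finger opening in m; "gripper_force": force on a finger pad.
Only numpy, scipy, OpenCV 4.12 (cv2) and the standard library are available. Lean on these libraries where they do the work, as an engineer would, in place of code of your own. Each camera call takes 0.05 s, during which the arm holds its last target. There are 200 camera calls.

## Working session

There is one attempt and no reset: what is moved stays moved. The work goes in short steps, Python scripts to look and compute and a tool call to move; the robot and the scene stay as the last step left them, time stands still between calls to the robot, and variables do not carry over. Pictures are saved under pics/ and viewed, at most 10 in all, crops included, and the job is handed in when it is done.

Besides the shell and the picture viewer there is one more tool, called after "Call:" by a JSON object that holds its "method" and its "body", one argument or row to a line. carry_out: Moves the arm, as the interface text tells. Its arguments: {"type":"object","properties":{"deltas":{"type":"array"}},"required":["deltas"]}

```bash
mkdir -p pics; cat > h.py <<'E'
import numpy as np, cv2
from plant import ctrl
def ray(s,px,z):
    K=np.array(s["camera_matrix"]);R=np.array(s["R"]);t=np.array(s["t"])
    d=R.T@np.linalg.solve(K,[px[0],px[1],1.]); c=-R.T@t
    return c+d*(z-c[2])/d[2]
def save(s,n): cv2.imwrite("pics/"+n+".png",np.array(s["color"])[:,:,::-1])
E
python3 - <<'E'
from h import *
for n in ["top","scene"]:
    s=ctrl.snapshot(n); save(s,n+"0")
    print(n,-np.array(s["R"]).T@np.array(s["t"]))
    for nm,z in [("stand",0),("gate",.06),("slot",.006),("red1_center",.067),("blue_center",.067),("vial",.06)]:
        print(nm,[(np.round(d["centre"]).tolist(),round(d["p"],2),ray(s,d["centre"],z).round(3).tolist()) for d in ctrl.spot_point(s,nm)[:4]])
o=ctrl.get_obs();print(o["clock"],o["tool_pos"],o["orientation"],o["opening"])
E
```

```text
top [ 0.33747888 -0.00926014  1.5068921 ]
stand [([306.0, 200.0], 0.72, [0.567, 0.013, 0.0])]
gate [([181.0, 247.0], 0.69, [0.423, 0.384, 0.06]), ([443.0, 202.0], 0.67, [0.544, -0.397, 0.06]), ([341.0, 202.0], 0.62, [0.552, -0.092, 0.06])]
slot [([351.0, 203.0], 0.76, [0.554, -0.126, 0.006])]
red1_center [([299.0, 176.0], 0.48, [0.63, 0.033, 0.067])]
blue_center [([279.0, 155.0], 0.5, [0.697, 0.094, 0.067])]
vial [([264.0, 229.0], 0.4, [0.473, 0.14, 0.06]), ([276.0, 149.0], 0.37, [0.718, 0.102, 0.06]), ([298.0, 177.0], 0.33, [0.628, 0.036, 0.06])]
scene [1.02508508 0.41057223 0.80293604]
stand [([315.0, 216.0], 0.59, [0.581, 0.014, 0.0]), ([348.0, 199.0], 0.31, [0.482, 0.038, 0.0])]
gate [([293.0, 172.0], 0.6, [0.55, -0.091, 0.06]), ([213.0, 135.0], 0.56, [0.599, -0.345, 0.06])]
slot [([286.0, 182.0], 0.83, [0.553, -0.115, 0.006]), ([348.0, 198.0], 0.2, [0.483, 0.038, 0.006])]
red1_center [([307.0, 221.0], 0.64, [0.64, 0.043, 0.067])]
blue_center [([307.0, 254.0], 0.73, [0.702, 0.101, 0.067])]
vial [([387.0, 202.0], 0.69, [0.469, 0.139, 0.06])]
0.7 [ 0.19416073 -0.64644186  0.22659479] [-1.79999343e+02  1.44257197e-03 -1.63282460e+02] 0.08759852018940881
```

```bash
python3 -c "
import cv2
a=cv2.imread('pics/top0.png')[110:290,200:400]
b=cv2.imread('pics/scene0.png')[110:330,220:460]
a=cv2.resize(a,(500,450),interpolation=2);b=cv2.resize(b,None,fx=2,fy=2)
cv2.imwrite('pics/top0c.png',a);cv2.imwrite('pics/scene0c.png',b)"
```

```text
(no output)
```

View pics/top0c.png

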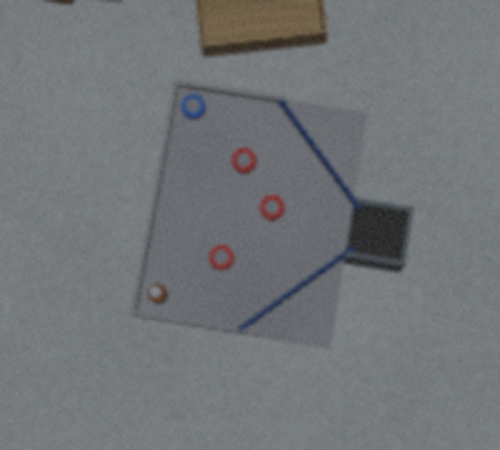

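View pics/scene0.png

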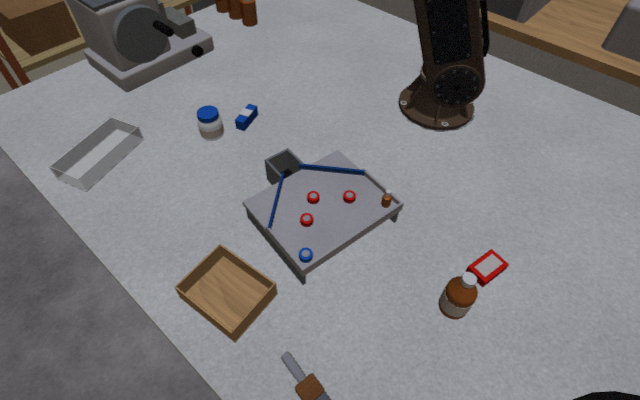

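The overhead crop shows three red discs at crop (244,160), (272,207) and (222,257). Blue is at (193,106), the vial at (157,293), and the gate between (357,206) and (347,253). The side view shows nothing tall close to the stand.

```bash
cat >> h.py <<'E'
def blobs(s,lo,hi,mn=8):
    h=cv2.cvtColor(np.array(s["color"]),cv2.COLOR_RGB2HSV)
    h[...,0]=(h[...,0].astype(int)+90)%180
    m=cv2.inRange(h,lo,hi); m=cv2.morphologyEx(m,cv2.MORPH_CLOSE,np.ones((3,3)))
    n,l,st,c=cv2.connectedComponentsWithStats(m)
    return [(c[i],st[i,4]) for i in range(1,n) if st[i,4]>=mn]
RED=((78,90,60),(102,255,255))
E
python3 - <<'E'
from h import *
from scipy.optimize import least_squares
s=ctrl.snapshot("top")
crop=[(281,101),(357,206),(347,253),(240,328),(177,85),(135,315)]
loc=np.array([(140,8),(22,-110),(-22,-110),(-140,8),(139,129),(-139,129)])/1e3
W=np.array([ray(s,(200+u/2.5,110+v/2.5),.074)[:2] for u,v in crop])
def tf(p,l): c,n=np.cos(p[2]),np.sin(p[2]); return l@np.array([[c,n],[-n,c]])+p[:2]
r=least_squares(lambda p:(tf(p,loc)-W).ravel(),[.567,.013,-.17]);p=r.x
print(p,np.degrees(p[2]),(r.fun.reshape(-1,2)*1e3).round(1).tolist())
inv=lambda w:np.array([[np.cos(p[2]),np.sin(p[2])],[-np.sin(p[2]),np.cos(p[2])]])@(w[:2]-p[:2])
for n in ["top","scene"]:
    s=ctrl.snapshot(n)
    for c,a in blobs(s,*RED):
        w=ray(s,c,.072); l=inv(w)
        if max(abs(l))<.15: print(n,c.round(1),a,w.round(4),(l*1e3).round(1))
s=ctrl.snapshot("top")
for nm,u,v,z in[("blue",193,106,.074),("vial",157,293,.11)]:
    print(nm,(inv(ray(s,(200+u/2.5,110+v/2.5),z))*1e3).round(1))
E
```

```text
[ 0.56812346  0.01436295 -0.1805992 ] -10.347572056004685 [[0.3, 5.4], [-6.8, -0.9], [6.2, -6.2], [-2.2, 3.5], [-0.8, -1.0], [3.3, -0.8]]
top [297.2 173.6] 47 [0.6366 0.0384 0.072 ] [63.  35.9]
top [308.4 192.7] 52 [0.578  0.0056 0.072 ] [11.3 -6.9]
top [288.2 212.7] 47 [0.5186 0.0663 0.072 ] [-58.   42.2]
top [264.  228.5] 10 [0.473  0.1379 0.072 ] [-115.8  104.4]
scene [312.8 197.5] 104 [0.5838 0.0083 0.072 ] [16.5 -3.1]
scene [348.9 196.6] 109 [0.5245 0.0685 0.072 ] [-52.6  45.4]
scene [386.4 200.3] 79 [0.4739 0.1398 0.072 ] [-115.2  106.4]
scene [306.2 219.9] 113 [0.6412 0.041  0.072 ] [67.1 39.4]
blue [117.1 106.4]
vial [-115.5  104. ]
```

```bash
cat >> h.py <<'E'
from scipy.spatial.transform import Rotation as Ro
P=[0.5695,0.0155,np.radians(-10.35)]   # stand pose
def s2w(x,y): c,n=np.cos(P[2]),np.sin(P[2]); return np.array([P[0]+c*x-n*y,P[1]+n*x+c*y])
def w2s(w): c,n=np.cos(P[2]),np.sin(P[2]); d=np.array(w[:2])-P[:2]; return np.array([c*d[0]+n*d[1],-n*d[0]+c*d[1]])
def go(x,y,z,head=0):
    """stand mm; head: deg turned from facing stand -y; prints command numbers"""
    o=ctrl.get_obs();R=Ro.from_euler("xyz",o["orientation"],degrees=True)
    T=Ro.from_euler("xyz",[180,0,-100.35+head],degrees=True)
    d=R.inv().apply(np.r_[s2w(x/1e3,y/1e3),z/1e3]-o["tool_pos"])
    a=(R.inv()*T).as_rotvec()
    print("shift/0.2",(d/.2).round(3),"turn/2pi",(a/2/np.pi).round(4),"at",(w2s(o["tool_pos"])*1e3).round(1),o["tool_pos"][2].round(4),o["clock"])
def reds(names=("top","scene")):
    for n in names:
        s=ctrl.snapshot(n)
        for c,a in blobs(s,*RED):
            l=w2s(ray(s,c,.072))
            if max(abs(l))<.2: print(n,c.round(1),a,(l*1e3).round(1))
E
python3 -c "
from h import *
go(13,35,200)"
```

```text
shift/0.2 [-2.887  2.756  0.133] turn/2pi [-0.     -0.     -0.1748] at [-250.3 -718.6] 0.2266 0.9
```

Call:
{"method": "carry_out", "body": {
  "deltas": [
    [[-0.87,0.83,0,0,-0.545],[-0.87,0.83,0,0,-0.545],[-0.87,0.83,0,0,-0.545],[-0.87,0.83,0,0,-0.545],[-0.87,0.83,0,0,-0.545]]
  ]
}}

```text
clock: 1.4
tool_pos: [0.3138, -0.4354, 0.2268]
orientation: [-180.0, 0.0, -163.3]
force: [1.2, -0.4, 0.5]
opening: 0.053
gripper_force: 0.0
```

Call:
{"method": "carry_out", "body": {
  "deltas": [
    [[-0.87,0.83,0,0,-0.545],[-0.87,0.83,0,0,-0.545],[-0.87,0.83,0,0,-0.545],[-0.87,0.83,0,0,-0.545],[-0.87,0.83,0,0,-0.545]]
  ]
}}

```text
clock: 1.9
tool_pos: [0.4329, -0.2261, 0.2271]
orientation: [-180.0, 0.1, -163.2]
force: [0.5, -0.2, -0.3]
opening: 0.0207
gripper_force: 0.0
```

Call:
{"method": "carry_out", "body": {
  "deltas": [
    [[-0.87,0.83,0,0,-0.545],[-0.87,0.83,0,0,-0.545],[-0.87,0.83,0,0,-0.545],[-0.87,0.83,0,0,-0.545],[-0.87,0.83,0,0,-0.545]]
  ]
}}

```text
clock: 2.4
tool_pos: [0.5519, -0.0168, 0.2269]
orientation: [-180.0, 0.1, -163.2]
force: [-0.5, -0.8, 0.1]
opening: 0.0201
gripper_force: 0.0
```

Call:
{"method": "carry_out", "body": {
  "deltas": [
    [[-0.28,0.27,0,-0.1,-0.545],[-0.28,0.27,0,-0.1,-0.545],[-0.28,0.27,0,-0.1,-0.545],[-0.28,0.27,0,-0.1,-0.545],[-0.28,0.27,0,-0.1,-0.545]]
  ]
}}

```text
clock: 2.9
tool_pos: [0.589, 0.0489, 0.2264]
orientation: [180.0, -0.0, -127.1]
force: [-0.4, -0.7, 0.2]
opening: 0.02
gripper_force: 0.0
```

```bash
python3 -c "
from h import *
go(13,35,200)"
```

```text
shift/0.2 [ 0.006 -0.002  0.132] turn/2pi [ 0.     -0.     -0.0742] at [13.2 36.3] 0.2264 2.9
```

Call:
{"method": "carry_out", "body": {
  "deltas": [
    [[0,0,0.13,-0.0742,-0.545],[0,0,0.13,-0.0742,-0.545],[0,0,0.13,-0.0742,-0.545],[0,0,0.13,-0.0742,-0.545],[0,0,0.13,-0.0742,-0.545]]
  ]
}}

```text
clock: 3.4
tool_pos: [0.589, 0.0483, 0.2008]
orientation: [-180.0, 0.0, -100.9]
force: [0.2, 0.6, -0.6]
opening: 0.0199
gripper_force: 0.0
```

```bash
python3 -c "
from h import *
s=ctrl.snapshot('wrist');save(s,'w1')
for c,a in blobs(s,*RED,60): print(c.round(),a,(w2s(ray(s,c,.072))*1e3).round(1))
for nm,z in [('gate',.06),('slot',.006)]:
    print(nm,[(np.round(d['centre']),round(d['p'],2),(w2s(ray(s,d['centre'],z))*1e3).round(1)) for d in ctrl.spot_point(s,nm)[:2]])
"
```

```text
[327. 146.] 467 [12.9 -8.7]
[277. 188.] 459 [63.3 33.3]
[394. 194.] 464 [-55.4  39.6]
[493. 381.] 252 [-190.2  281.1]
gate [(array([335.,  36.]), 0.83, array([   4.8, -108. ])), (array([330.,  17.]), 0.23, array([   8.5, -123.6]))]
slot [(array([333.,  20.]), 0.88, array([   5.3, -136.3]))]
```

View pics/w1.png

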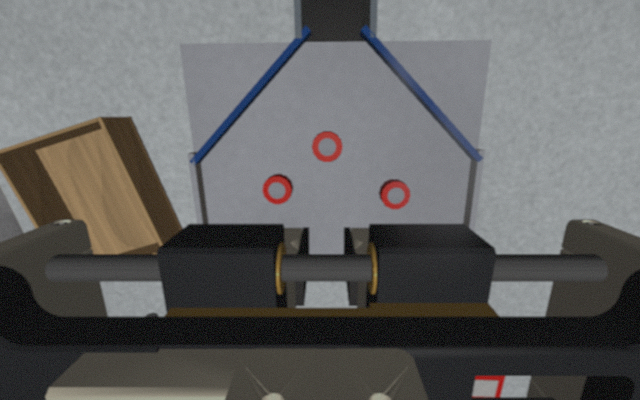

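Wrist view: discs at (327,146), (277,188) and (394,194). The gate lies between the wall ends at (308,32) and (365,31), and the outer wall ends are at (195,158) and (480,156). I'll refine the stand pose from those.

```bash
python3 -c "
from h import *
s=ctrl.snapshot('wrist')
for p,z in [((308,32),.074),((365,31),.074),((195,158),.074),((480,156),.074),((182,44),.06),((489,41),.06),((303,40),.06),((369,40),.06)]: print(p,(w2s(ray(s,p,z))*1e3).round(1))
go(8,25,66)
"
```

```text
(308, 32) [  28.8 -108.2]
(365, 31) [ -21.2 -108.6]
(195, 158) [142.    1.7]
(480, 156) [-136.6    1.7]
(182, 44) [ 147.  -102.5]
(489, 41) [-138.1 -103. ]
(303, 40) [  34.3 -105.1]
(369, 40) [ -26.8 -104.6]
shift/0.2 [0.055 0.026 0.674] turn/2pi [-0.      0.     -0.0011] at [13.2 35.9] 0.2008 3.6
```

```bash
sed -i 's/^P=.*/P=[0.5731,0.0148,np.radians(-10.35)]/' h.py; python3 -c "
from h import *
go(9,25,65)"
```

```text
shift/0.2 [0.055 0.003 0.679] turn/2pi [-0.      0.     -0.0011] at [ 9.6 36. ] 0.2008 3.6
```

Call:
{"method": "carry_out", "body": {
  "deltas": [
    [[0.055,0.003,0.2,0,-0.545],[0.055,0.003,0.4,0,-0.545],[0.055,0.003,0.55,0,-0.545],[0.055,0.003,0.65,0,-0.545],[0.055,0.003,0.675,0,-0.545]]
  ]
}}

```text
clock: 4.1
tool_pos: [0.5848, 0.0373, 0.0631]
orientation: [179.8, -0.1, -100.7]
force: [-0.5, -1.2, 1.1]
opening: 0.0201
gripper_force: 0.0
```

```bash
python3 -c "
from h import *
go(9,10,65);go(1,-40,65);go(0,-84,65);print(ctrl.get_obs()['force'])
s=ctrl.snapshot('wrist');save(s,'w2')"
```

```text
shift/0.2 [ 0.071 -0.008 -0.009] turn/2pi [ 0.0006 -0.0003 -0.0009] at [ 7.4 24.2] 0.0631 4.1
shift/0.2 [ 0.321  0.03  -0.009] turn/2pi [ 0.0006 -0.0003 -0.0009] at [ 7.4 24.2] 0.0631 4.1
shift/0.2 [ 0.541  0.034 -0.008] turn/2pi [ 0.0006 -0.0003 -0.0009] at [ 7.4 24.2] 0.0631 4.1
[-0.54414871 -1.23449151  1.07529498]
```

View pics/w2.png

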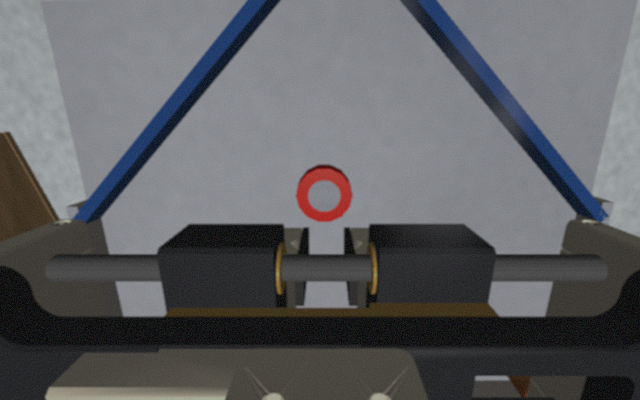

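Disc A sits at (324,192), centred between the fingers (gap centre about column 326). Pushing now.

Call:
{"method": "carry_out", "body": {
  "deltas": [
    [[0.06,0.0,0,0,-0.545],[0.12,0.01,0,0,-0.545],[0.18,0.02,0,0,-0.545],[0.24,0.03,0,0,-0.545],[0.3,0.036,0,0,-0.545]]
  ]
}}

```text
clock: 4.65
tool_pos: [0.568, -0.021, 0.0663]
orientation: [-179.9, 0.0, -100.6]
force: [1.3, 0.8, 0.2]
opening: 0.0199
gripper_force: 0.3
```

```bash
python3 -c "
from h import *
go(0,-84,65);print(ctrl.get_obs()['force'])
s=ctrl.snapshot('wrist');save(s,'w3')
for c,a in blobs(s,*RED,60): print(c.round(),a,(w2s(ray(s,c,.072))*1e3).round(1))
"
```

```text
shift/0.2 [0.239 0.006 0.006] turn/2pi [-0.0002  0.0001 -0.0007] at [  1.4 -36.1] 0.0663 4.65
[1.26544136 0.75862702 0.21054097]
[326. 210.] 1586 [  1.9 -59.2]
```

Call:
{"method": "carry_out", "body": {
  "deltas": [
    [[0.06,0.006,0,0,-0.545],[0.12,0.006,0,0,-0.545],[0.18,0.006,0,0,-0.545],[0.25,0.006,0,0,-0.545],[0.25,0.006,0,0,-0.545]]
  ]
}}

```text
clock: 5.2
tool_pos: [0.5572, -0.0706, 0.0654]
orientation: [180.0, -0.0, -100.7]
force: [0.2, -0.0, 0.1]
opening: 0.0199
gripper_force: 0.0
```

```bash
python3 -c "
from h import *
go(60,72,110,-24);print(ctrl.get_obs()['force'])
s=ctrl.snapshot('wrist');save(s,'w4')
for c,a in blobs(s,*RED,60): print(c.round(),a,(w2s(ray(s,c,.072))*1e3).round(1))
reds()
"
```

```text
shift/0.2 [-0.796 -0.297 -0.223] turn/2pi [ 0.0001 -0.0001  0.0658] at [ -0.3 -86.8] 0.0654 5.2
[ 0.21371401 -0.02749939  0.11721148]
[326. 180.] 1276 [   0.4 -126.9]
top [349.5 204.9] 48 [ -10.  -134.7]
top [288.3 213.6] 43 [-65.2  40. ]
scene [284.2 176.1] 11 [ 26.7 -99.9]
scene [348.9 196.6] 109 [-57.4  44.1]
scene [386.3 200.3] 83 [-119.8  104.9]
scene [306.2 219.9] 113 [62.3 38.1]
```

Disc A is in the slot. Next is B.

```bash
cat >> h.py <<'E'
def god(x,y,h,r=23,z=65):
    a=np.radians(h); go(x-r*np.sin(a),y+r*np.cos(a),z,h)
E
python3 -c "
from h import *
god(60,34,-24,38,100)"
```

```text
shift/0.2 [-0.771 -0.373 -0.173] turn/2pi [ 0.    -0.     0.066] at [  0.1 -85.2] 0.0655 5.35
```

Call:
{"method": "carry_out", "body": {
  "deltas": [
    [[-0.08,0,-0.17,0,-0.545],[-0.3,-0.14,-0.17,0.02,-0.545],[-0.53,-0.26,-0.17,0.045,-0.545],[-0.77,-0.373,-0.17,0.066,-0.545],[-0.77,-0.373,-0.17,0.066,-0.545]]
  ]
}}

```text
clock: 5.85
tool_pos: [0.6625, 0.0735, 0.0991]
orientation: [-179.9, 0.1, -124.4]
force: [-0.5, -0.3, -1.1]
opening: 0.0202
gripper_force: 0.0
```

Call:
{"method": "carry_out", "body": {
  "deltas": [
    [[0,0,0.08,0,-0.545],[0,0,0.17,0,-0.545],[0,0,0.17,0,-0.545]]
  ]
}}

```text
clock: 6.15
tool_pos: [0.6575, 0.069, 0.0627]
orientation: [179.8, -0.2, -124.3]
force: [0.6, -0.4, -0.0]
opening: 0.0202
gripper_force: 0.0
```

```bash
python3 -c "
from h import *
god(60,34,-24)
s=ctrl.snapshot('wrist');save(s,'w5')
for c,a in blobs(s,*RED,60): print(c.round(),a,(w2s(ray(s,c,.072))*1e3).round(1))
god(34,-25,-24);god(12,-60,-12)
"
```

```text
shift/0.2 [ 0.07  -0.009 -0.011] turn/2pi [ 0.0005 -0.0006  0.0002] at [73.3 68.5] 0.0627 6.15
[554. 101.] 2263 [-59.6  40.6]
[325. 186.] 1664 [59.9 33.8]
shift/0.2 [ 0.394 -0.006 -0.003] turn/2pi [ 0.0003 -0.0004  0.0002] at [74.2 68.6] 0.0643 6.2
shift/0.2 [ 0.601  0.047 -0.002] turn/2pi [ 0.0003 -0.0004 -0.0332] at [74.2 68.6] 0.0643 6.2
```

Call:
{"method": "carry_out", "body": {
  "deltas": [
    [[0.06,-0.003,0,0,-0.545],[0.14,-0.003,0,0,-0.545],[0.22,-0.003,0,0,-0.545],[0.3,-0.003,0,0,-0.545],[0.38,-0.003,0,0,-0.545]]
  ]
}}

```text
clock: 6.7
tool_pos: [0.6163, 0.0043, 0.0662]
orientation: [-180.0, 0.0, -124.4]
force: [0.8, -0.2, 1.0]
opening: 0.0199
gripper_force: 0.2
```

```bash
python3 -c "
from h import *
s=ctrl.snapshot('wrist')
for c,a in blobs(s,*RED,60): print(c.round(),a,(w2s(ray(s,c,.072))*1e3).round(1))
god(12,-60,-12);god(1,-84,0)
"
```

```text
[308.  15.] 1441 [   5.  -113.6]
[326. 210.] 1595 [ 35.9 -23.7]
[522. 233.] 1462 [-58.9  33.2]
shift/0.2 [0.204 0.052 0.005] turn/2pi [ 0.0001 -0.     -0.0335] at [42.9 -4.4] 0.066 6.75
shift/0.2 [0.344 0.076 0.005] turn/2pi [ 0.0001 -0.     -0.0669] at [42.9 -4.4] 0.066 6.75
```

Call:
{"method": "carry_out", "body": {
  "deltas": [
    [[0.07,0.017,0,-0.011,-0.545],[0.14,0.035,0,-0.022,-0.545],[0.204,0.05,0,-0.0335,-0.545],[0.274,0.064,0,-0.05,-0.545],[0.344,0.076,0,-0.067,-0.545]]
  ]
}}

```text
clock: 7.25
tool_pos: [0.565, -0.0434, 0.0659]
orientation: [-180.0, 0.0, -100.0]
force: [0.4, -0.3, -0.2]
opening: 0.0196
gripper_force: 0.2
```

```bash
python3 -c "
from h import *
s=ctrl.snapshot('wrist')
for c,a in blobs(s,*RED,60): print(c.round(),a,(w2s(ray(s,c,.072))*1e3).round(1))
god(0,-109,0);print(ctrl.get_obs()['force'])
"
```

```text
[332. 112.] 1666 [   0.5 -133.2]
[326. 210.] 1593 [  3.3 -81.7]
shift/0.2 [0.129 0.006 0.004] turn/2pi [ 0.0002 -0.      0.0019] at [  0.9 -60.2] 0.0657 7.3
[-3.26625346 -1.16399996 -0.51325504]
```

Call:
{"method": "carry_out", "body": {
  "deltas": [
    [[0.05,0.006,0,0.002,-0.545],[0.13,0.006,0,0.002,-0.545],[0.13,0.006,0,0.002,-0.545],[0.13,0.006,0,0.002,-0.545]]
  ]
}}

```text
clock: 7.7
tool_pos: [0.5601, -0.0686, 0.0655]
orientation: [-180.0, -0.0, -101.1]
force: [0.1, 0.4, -1.1]
opening: 0.0199
gripper_force: 0.0
```

```bash
python3 -c "
from h import *
s=ctrl.snapshot('wrist');save(s,'w6')
for c,a in blobs(s,*RED,60): print(c.round(),a,(w2s(ray(s,c,.072))*1e3).round(1))
god(-59,40,24,38,100);print(ctrl.get_obs()['force'])
"
```

```text
[327. 160.] 2831 [   1.9 -134.8]
shift/0.2 [-0.789  0.392 -0.173] turn/2pi [-0.     -0.     -0.0685] at [  2.2 -84. ] 0.0655 7.75
[-0.16235284  1.31294281 -0.09782859]
```

View pics/w6.png

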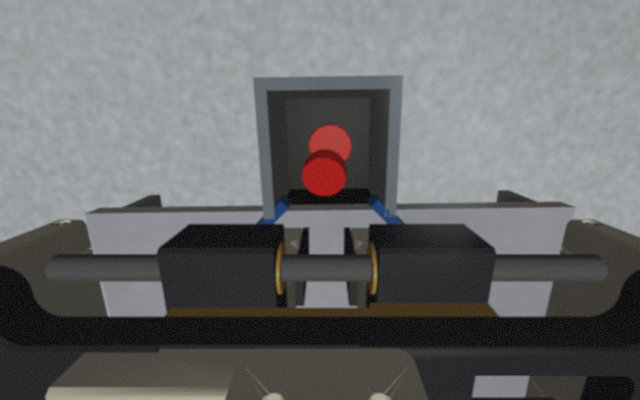

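Both discs lie in the slot, at (330,145) and (324,173). Now C.

Call:
{"method": "carry_out", "body": {
  "deltas": [
    [[-0.08,0,-0.17,0,-0.545],[-0.3,0.15,-0.17,-0.02,-0.545],[-0.53,0.27,-0.17,-0.043,-0.545],[-0.78,0.392,-0.17,-0.0665,-0.545],[-0.78,0.392,-0.17,-0.0685,-0.545]]
  ]
}}

```text
clock: 8.25
tool_pos: [0.512, 0.1042, 0.1]
orientation: [-179.9, 0.0, -75.8]
force: [0.7, 0.2, 0.2]
opening: 0.0198
gripper_force: 0.0
```

Call:
{"method": "carry_out", "body": {
  "deltas": [
    [[0,0,0.08,0,-0.545],[0,0,0.17,0,-0.545],[0,0,0.17,0,-0.545]]
  ]
}}

```text
clock: 8.55
tool_pos: [0.5112, 0.0998, 0.0636]
orientation: [179.8, -0.0, -76.3]
force: [-0.2, -0.7, -0.3]
opening: 0.0201
gripper_force: 0.0
```

```bash
python3 -c "
from h import *
s=ctrl.snapshot('wrist')
for c,a in blobs(s,*RED,60): print(c.round(),a,(w2s(ray(s,c,.072))*1e3).round(1))
god(-59,40,24);god(-34,-22,24)
"
```

```text
[323. 188.] 1649 [-59.7  40.2]
shift/0.2 [ 0.068 -0.009 -0.001] turn/2pi [ 0.0004 -0.0001  0.0001] at [-75.4  72.7] 0.0648 8.6
shift/0.2 [ 0.402  0.004 -0.001] turn/2pi [ 0.0004 -0.0001  0.0001] at [-75.4  72.7] 0.0648 8.6
```

Call:
{"method": "carry_out", "body": {
  "deltas": [
    [[0.06,-0.003,0,0,-0.545],[0.14,-0.003,0,0,-0.545],[0.22,0,0,0,-0.545],[0.3,0.002,0,0,-0.545],[0.39,0.004,0,0,-0.545]]
  ]
}}

```text
clock: 9.1
tool_pos: [0.5312, 0.0231, 0.0667]
orientation: [-179.9, 0.0, -76.3]
force: [0.3, 0.6, 0.1]
opening: 0.0197
gripper_force: 0.1
```

```bash
python3 -c "
from h import *
s=ctrl.snapshot('wrist')
for c,a in blobs(s,*RED,60): print(c.round(),a,(w2s(ray(s,c,.072))*1e3).round(1))
god(-12,-60,12);god(1,-84,0)
"
```

```text
[343.  16.] 2073 [  -1.9 -109.9]
[326. 209.] 1578 [-33.2 -20.8]
shift/0.2 [ 0.218 -0.043  0.008] turn/2pi [-0.0002 -0.      0.0334] at [-42.3  -1.1] 0.0665 9.15
shift/0.2 [ 0.362 -0.076  0.008] turn/2pi [-0.0002 -0.      0.0667] at [-42.3  -1.1] 0.0665 9.15
```

Call:
{"method": "carry_out", "body": {
  "deltas": [
    [[0.07,-0.014,0,0.011,-0.545],[0.14,-0.028,0,0.022,-0.545],[0.21,-0.043,0,0.0335,-0.545],[0.285,-0.06,0,0.05,-0.545],[0.36,-0.076,0,0.067,-0.545]]
  ]
}}

```text
clock: 9.65
tool_pos: [0.563, -0.0433, 0.0666]
orientation: [-179.9, 0.0, -100.7]
force: [-0.3, 0.5, 0.6]
opening: 0.0199
gripper_force: 0.1
```

```bash
python3 -c "
from h import *
s=ctrl.snapshot('wrist')
for c,a in blobs(s,*RED,60): print(c.round(),a,(w2s(ray(s,c,.072))*1e3).round(1))
god(0.5,-109,0);print(ctrl.get_obs()['force'])
"
```

```text
[324. 122.] 3001 [   1.6 -128.7]
[326. 210.] 1592 [  0.8 -82.1]
shift/0.2 [0.129 0.003 0.008] turn/2pi [-0.0002  0.     -0.002 ] at [  1.5 -60.1] 0.0665 9.7
[ 1.88232476 -1.08468678 -0.39112366]
```

Call:
{"method": "carry_out", "body": {
  "deltas": [
    [[0.05,0.003,0,0,-0.545],[0.13,0.003,0,0,-0.545],[0.13,0.003,0,0,-0.545],[0.13,0.003,0,0,-0.545]]
  ]
}}

```text
clock: 10.1
tool_pos: [0.5565, -0.0682, 0.0658]
orientation: [-180.0, 0.0, -100.4]
force: [-1.3, -0.6, 0.5]
opening: 0.0198
gripper_force: 0.0
```

Call:
{"method": "carry_out", "body": {
  "deltas": [
    [[-0.05,0,-0.1,0,-0.545],[-0.1,0,-0.3,0,-0.545],[-0.1,0,-0.4,0,-0.545],[-0.1,0,-0.4,0,-0.545],[-0.1,0,-0.4,0,-0.545]]
  ]
}}

```text
clock: 10.6
tool_pos: [0.5604, -0.0475, 0.1459]
orientation: [-180.0, 0.0, -100.3]
force: [0.1, -0.1, -0.3]
opening: 0.0202
gripper_force: 0.0
```

```bash
python3 -c "
from h import *
s=ctrl.snapshot('wrist');save(s,'w7')
for c,a in blobs(s,*RED,60): print(c.round(),a,(w2s(ray(s,c,.03))*1e3).round(1))
o=ctrl.get_obs();print(o['clock'],o['force'],o['tool_pos'])
reds(('scene',))
"
```

```text
[325. 128.] 1737 [   0.5 -125.4]
10.65 [-0.18572373 -1.2184987   0.02694047] [ 0.55990533 -0.04766823  0.1450719 ]
scene [289.  172.6] 71 [  10.8 -102.4]
scene [386.2 200.3] 82 [-119.5  104.9]
```

View pics/w7.png

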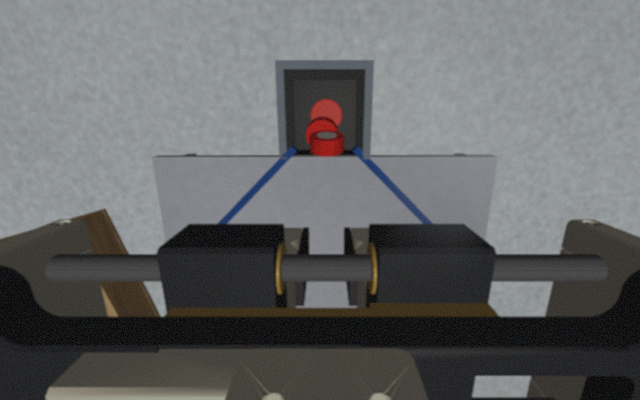

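Two discs are clearly down. The third, at (327,142), may be leaning at the drop edge, so I'll take a closer look.

Call:
{"method": "carry_out", "body": {
  "deltas": [
    [[0,0,-0.2,0,-0.545],[0,0,-0.3,0,-0.545],[0.2,0,-0.3,0,-0.545],[0.3,0,-0.3,0,-0.545],[0.3,0,-0.3,0,-0.545]]
  ]
}}

```text
clock: 11.2
tool_pos: [0.5485, -0.1088, 0.2044]
orientation: [179.9, -0.0, -100.5]
force: [-0.1, 0.9, -1.0]
opening: 0.0201
gripper_force: 0.0
```

```bash
python3 -c "
from h import *
s=ctrl.snapshot('wrist');a=np.array(s['color'])[:,:,::-1]
t=ctrl.snapshot('scene');b=np.array(t['color'])[:,:,::-1]
A=cv2.resize(a[100:230,240:400],None,fx=3,fy=3,interpolation=2)
B=cv2.resize(b[140:205,250:330],(480,390),interpolation=2)[:, :390]
cv2.imwrite('pics/m1.png',np.hstack([A[:390,:400],B]))
for c,ar in blobs(s,*RED,60): print(c.round(),ar,(w2s(ray(s,c,.05))*1e3).round(1))
"
```

```text
[324. 182.] 1160 [   0.5 -129.5]
```

View pics/m1.png

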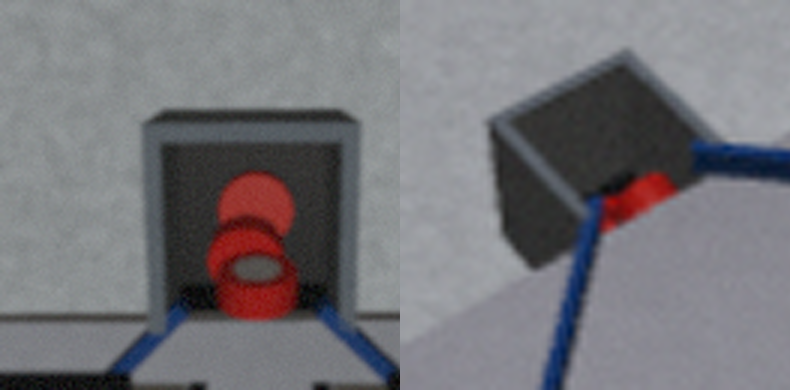

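```bash
python3 -c "
from h import *
s=ctrl.snapshot('wrist');save(s,'w8');o=ctrl.get_obs()
K=np.array(s['camera_matrix']);R=np.array(s['R']);c=-R.T@np.array(s['t'])
c7=c+np.array([0.5602,-0.0476,0.1455])-o['tool_pos']
rr=lambda p:(lambda d:d/np.linalg.norm(d))(R.T@np.linalg.solve(K,[*p,1.]))
def tri(a,b):
    A=[];B=[]
    for C,d in((c,rr(a)),(c7,rr(b))):
        M=np.eye(3)-np.outer(d,d);A.append(M);B.append(M@C)
    x=np.linalg.lstsq(np.vstack(A),np.hstack(B),rcond=None)[0]
    return (w2s(x)*1e3).round(1),x[2].round(4)
import cv2
def spot(n,box):
    im=cv2.imread('pics/'+n+'.png');h=cv2.cvtColor(im,cv2.COLOR_BGR2HSV)
    u,v,w,z=box;sub=im[v:z,u:w].astype(int);m=(sub[...,2]-sub[...,1]<50)&(sub.mean(-1)>75)
    y,x=np.nonzero(m);print(n,len(x));return x.mean()+u,y.mean()+v
a=spot('w8',(316,182,336,197));b=spot('w7',(319,130,335,141))
print(a,b,tri(a,b),'edge check',tri((326,205),(326,155)),o['tool_pos'])
go(0,-75,100)
"
```

```text
w8 61
w7 84
(np.float64(325.55737704918033), np.float64(187.85245901639345)) (np.float64(326.42857142857144), np.float64(134.73809523809524)) (array([  -1.1, -121.9]), np.float64(0.0537)) edge check (array([  -1.1, -106.7]), np.float64(0.068)) [ 0.54932975 -0.10688854  0.20466002]
shift/0.2 [-0.245 -0.008  0.523] turn/2pi [ 0.0002 -0.0001 -0.0002] at [  -1.5 -124. ] 0.2047 11.35
```

Call:
{"method": "carry_out", "body": {
  "deltas": [
    [[0.2,0,0,0,-0.545],[0.4,0,0,0,-0.8],[0.5,0,0,0,-1],[0.5,0,0,0,-1],[0.5,0,0,0,-1]]
  ]
}}

```text
clock: 11.85
tool_pos: [0.5316, -0.2049, 0.205]
orientation: [180.0, 0.0, -100.4]
force: [-0.0, 0.6, -0.4]
opening: 0.0007
gripper_force: 0.0
```

```bash
python3 -c "
from h import *
s=ctrl.snapshot('wrist');save(s,'w9');o=ctrl.get_obs()
print(-np.array(s['R']).T@np.array(s['t']),o['tool_pos'])
for c,ar in blobs(s,*RED,60): print(c.round(),ar)
a=np.array(s['color'])[:,:,::-1]
b=cv2.imread('pics/w8.png')
cv2.imwrite('pics/m2.png',np.hstack([cv2.resize(x[v:v+130,260:390],(390,390),interpolation=2) for x,v in((a,150),(b,110))]))
"
```

```text
[ 0.51922198 -0.27642497  0.36305593] [ 0.53178717 -0.20453315  0.20516979]
```

View pics/m2.png

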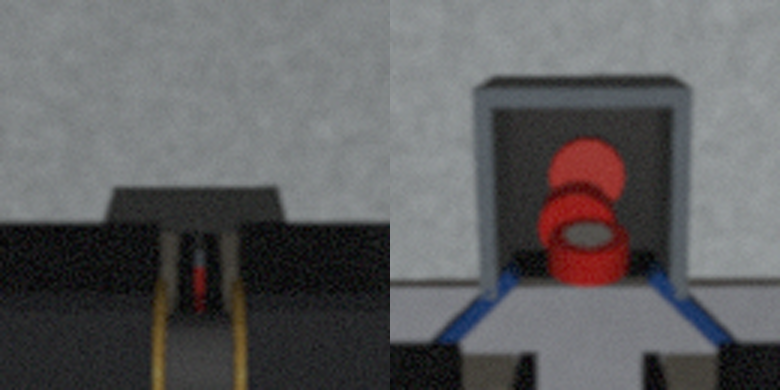

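The third disc stands almost on edge against the drop wall, too high to be sure it counts. I'll turn the shut fingers a quarter turn and press it gently down from above, inside the slot.

```bash
python3 -c "
from h import *
print(np.round(ctrl.get_obs()['joint_pos'],1))
go(0,-129,120,90);go(0,-129,120,-90)"
```

```text
[ -1.4  11.6 -14.6  -0.  -63.8  -9. ]
shift/0.2 [-0.471 -0.006  0.426] turn/2pi [ 1.000e-04  1.000e-04 -2.501e-01] at [  -1.2 -223.2] 0.2052 11.9
shift/0.2 [-0.471 -0.006  0.426] turn/2pi [ 1.000e-04 -1.000e-04  2.499e-01] at [  -1.2 -223.2] 0.2052 11.9
```

Call:
{"method": "carry_out", "body": {
  "deltas": [
    [[-0.2,-0.006,0,0.023,-1],[-0.4,-0.006,0,0.046,-1],[-0.47,-0.006,0,0.069,-1],[-0.47,-0.006,0,0.092,-1],[-0.47,-0.006,0,0.115,-1]]
  ]
}}

```text
clock: 12.4
tool_pos: [0.5501, -0.1108, 0.2055]
orientation: [180.0, 0.0, -141.9]
force: [0.3, 0.1, 0.2]
opening: 0.0005
gripper_force: 0.0
```

Call:
{"method": "carry_out", "body": {
  "deltas": [
    [[0,0,0,0.023,-1],[0,0,0,0.046,-1],[0,0,0,0.069,-1],[0,0,0,0.092,-1],[0,0,0,0.115,-1]]
  ]
}}

```text
clock: 12.9
tool_pos: [0.5499, -0.1116, 0.2055]
orientation: [180.0, -0.0, 176.6]
force: [-0.6, -0.5, 0.0]
opening: 0.0002
gripper_force: 0.0
```

Call:
{"method": "carry_out", "body": {
  "deltas": [
    [[0,0,0.2,0.02,-1],[0,0,0.42,0.02,-1],[0,0,0.42,0.02,-1],[0,0,0.42,0.02,-1]]
  ]
}}

```text
clock: 13.3
tool_pos: [0.5499, -0.1124, 0.122]
orientation: [-179.9, -0.1, 169.7]
force: [0.4, -0.3, 0.0]
opening: 0.0003
gripper_force: 0.0
```

```bash
python3 -c "
from h import *
go(0,-129,80,-90);print(ctrl.get_obs()['force'])
s=ctrl.snapshot('wrist');save(s,'w10')"
```

```text
shift/0.2 [0.    0.002 0.21 ] turn/2pi [-0.0002 -0.0002  0.0003] at [ 1.000e-01 -1.293e+02] 0.122 13.3
[ 0.40580614 -0.2677981   0.0355006 ]
```

View pics/w10.png

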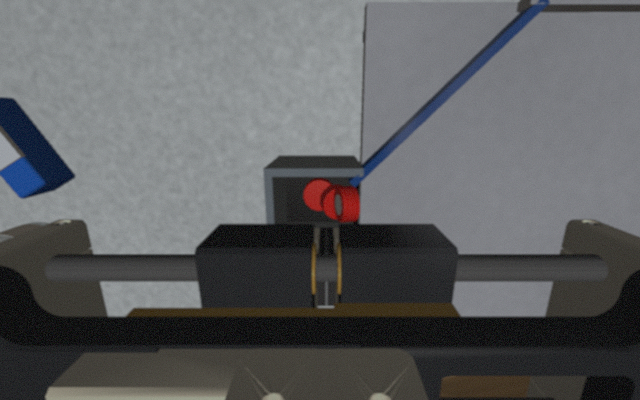

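The disc stands on edge at (345,203), against the deck-side wall of the slot. Pressing down in steps.

Call:
{"method": "carry_out", "body": {
  "deltas": [
    [[0,0,0.1,0,-1],[0,0,0.2,0,-1],[0,0,0.25,0,-1],[0,0,0.27,0,-1],[0,0,0.27,0,-1]]
  ]
}}

```text
clock: 13.85
tool_pos: [0.5504, -0.1129, 0.0684]
orientation: [180.0, 0.1, 169.6]
force: [0.1, -0.3, -0.3]
opening: 0.0003
gripper_force: 0.0
```

Call:
{"method": "carry_out", "body": {
  "deltas": [
    [[0,0,0.02,0,-1],[0,0,0.04,0,-1],[0,0,0.04,0,-1]]
  ]
}}

```text
clock: 14.15
tool_pos: [0.5509, -0.1133, 0.0606]
orientation: [-180.0, 0.1, 169.7]
force: [-1.1, -1.9, 6.4]
opening: 0.0006
gripper_force: 2.8
```

Call:
{"method": "carry_out", "body": {
  "deltas": [
    [[0,0,0.01,0,-1],[0,0,0.02,0,-1],[0,0,0.02,0,-1]]
  ]
}}

```text
clock: 14.45
tool_pos: [0.5509, -0.1146, 0.0574]
orientation: [-179.9, 0.1, 169.7]
force: [-0.2, -9.4, 10.9]
opening: 0.0002
gripper_force: 5.7
```

Call:
{"method": "carry_out", "body": {
  "deltas": [
    [[0,0,0.015,0,-1],[0,0,0.03,0,-1],[0,0,0.03,0,-1]]
  ]
}}

```text
clock: 14.75
tool_pos: [0.5512, -0.1158, 0.0521]
orientation: [-179.8, 0.2, 169.7]
force: [-1.9, -14.8, 15.9]
opening: 0.0007
gripper_force: 9.3
```

Call:
{"method": "carry_out", "body": {
  "deltas": [
    [[0,0,0.015,0,-1],[0,0,0.03,0,-1],[0,0,0.04,0,-1],[0,0,0.04,0,-1]]
  ]
}}

```text
clock: 15.15
tool_pos: [0.5513, -0.1167, 0.0447]
orientation: [-179.8, 0.2, 169.7]
force: [-3.0, -21.5, 18.8]
opening: 0.0003
gripper_force: 12.1
```

Call:
{"method": "carry_out", "body": {
  "deltas": [
    [[0,-0.03,0,0,-1],[0,-0.05,0,0,-1],[0,-0.05,-0.1,0,-1],[0,-0.05,-0.3,0,-1],[0,-0.05,-0.45,0,-1]]
  ]
}}

```text
clock: 15.65
tool_pos: [0.548, -0.1227, 0.1328]
orientation: [-180.0, -0.0, 169.6]
force: [1.1, -0.3, -0.5]
opening: 0.0003
gripper_force: 0.0
```

```bash
python3 -c "
from h import *
s=ctrl.snapshot('wrist');save(s,'w11')
t=ctrl.snapshot('scene')
print([(c.round(),a) for c,a in blobs(s,*RED,60)],[(c.round(),a) for c,a in blobs(t,*RED,3) if c[0]<300 and c[1]<200])
o=ctrl.get_obs();print(o['clock'],o['tool_pos'],o['force'])
A=cv2.resize(np.array(s['color'])[140:270,250:380,::-1],(390,390),interpolation=2)
B=cv2.resize(np.array(t['color'])[140:205,255:320,::-1],(390,390),interpolation=2)
cv2.imwrite('pics/m3.png',np.hstack([A,B]))"
```

```text
[(array([343., 196.]), np.int32(1678))] [(array([232.,   9.]), np.int32(337)), (array([56.,  4.]), np.int32(9)), (array([187.,  10.]), np.int32(49)), (array([64.,  8.]), np.int32(4)), (array([58.,  9.]), np.int32(4)), (array([43., 12.]), np.int32(5)), (array([32., 13.]), np.int32(7)), (array([38., 16.]), np.int32(6)), (array([34., 20.]), np.int32(4)), (array([54., 19.]), np.int32(7)), (array([30., 26.]), np.int32(21)), (array([59., 24.]), np.int32(13)), (array([69., 24.]), np.int32(14)), (array([48., 31.]), np.int32(11)), (array([57., 36.]), np.int32(23)), (array([32., 33.]), np.int32(3)), (array([13., 61.]), np.int32(404)), (array([64., 37.]), np.int32(8)), (array([38., 38.]), np.int32(3)), (array([47., 38.]), np.int32(7)), (array([35., 39.]), np.int32(5)), (array([42., 42.]), np.int32(13)), (array([58., 43.]), np.int32(8)), (array([45., 48.]), np.int32(3)), (array([ 7., 75.]), np.int32(191)), (array([289., 173.]), np.int32(70))]
15.75 [ 0.55072164 -0.12265345  0.13582744] [ 0.81656427  0.73955381 -0.21403137]
```

View pics/m3.png

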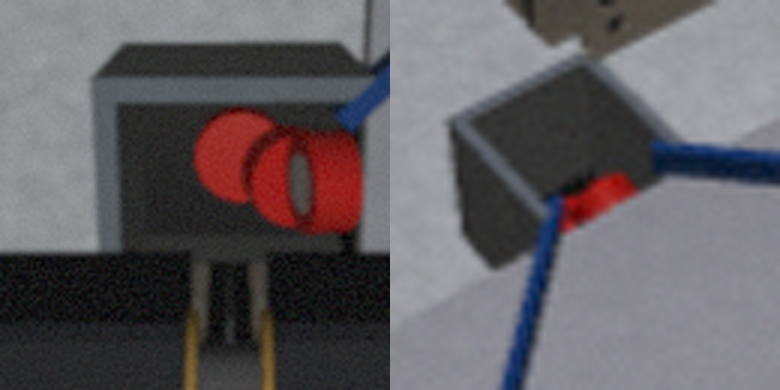

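```bash
python3 -c "
from h import *
s=ctrl.snapshot('wrist');o=ctrl.get_obs()
K=np.array(s['camera_matrix']);R=np.array(s['R']);t=np.array(s['t'])
T=Ro.from_euler('xyz',o['orientation'],degrees=True).as_matrix()
Rct=T.T@R.T; ct=T.T@(-R.T@t-o['tool_pos'])
def cam(pos,yaw):
    W=Ro.from_euler('xyz',[180,0,yaw],degrees=True).as_matrix(); return W@Rct,W@ct+pos
c8=cam(np.array([.54933,-.10689,.20466]),-100.4);c11=cam(np.array([.55072,-.12265,.13583]),169.65);c10=cam(np.array([.5499,-.1124,.122]),169.7)
def tri(*L):
    A=[];B=[]
    for (Rw,C),p in L:
        d=Rw@np.linalg.solve(K,[*p,1.]);d/=np.linalg.norm(d);M=np.eye(3)-np.outer(d,d);A.append(M);B.append(M@C)
    x,r,_,_=np.linalg.lstsq(np.vstack(A),np.hstack(B),rcond=None);return (w2s(x)*1e3).round(1),(x[2]*1e3).round(1),'res mm',(1e3*np.sqrt(r)).round(1)
print('corner',tri((c8,(360,139.3)),(c11,(281,166.7))))
print('spot8-11',tri((c8,(326,187.7)),(c11,(350.7,201))))
print('spot8-10',tri((c8,(326,187.7)),(c10,(339,203))))
t=ctrl.snapshot('scene')
for nm,p in(('top',(293.3,169.2)),('edge',(288.3,175.8))):
    a,b=ray(t,p,.03),ray(t,p,.07);
    for y in(-104,-112,-117):
        f=(y/1e3-w2s(a)[1])/(w2s(b)[1]-w2s(a)[1]);q=a+f*(b-a);print(nm,y,'x',(w2s(q)[0]*1e3).round(1),'z',(q[2]*1e3).round(1))
"
```

```text
corner (array([ -32. , -172.4]), np.float64(90.0), 'res mm', array([0.1]))
spot8-11 (array([  -0.2, -120.5]), np.float64(68.3), 'res mm', array([0.5]))
spot8-10 (array([  -1. , -118.9]), np.float64(56.7), 'res mm', array([1.6]))
top -104 x -3.4 z 73.8
top -112 x -8.7 z 63.6
top -117 x -11.9 z 57.3
edge -104 x 12.3 z 60.0
edge -112 x 7.3 z 49.7
edge -117 x 4.1 z 43.2
```

```bash
python3 -c "
from h import *
go(0,-126,64,-90)"
```

```text
shift/0.2 [0.001 0.067 0.34 ] turn/2pi [ 0.0001  0.0002 -0.0001] at [   0.2 -139.5] 0.1319 15.85
```

Call:
{"method": "carry_out", "body": {
  "deltas": [
    [[0,0.067,0.1,0,-1],[0,0.067,0.25,0,-1],[0,0.067,0.32,0,-1],[0,0.067,0.34,0,-1],[0,0.067,0.34,0,-1]]
  ]
}}

```text
clock: 16.35
tool_pos: [0.5505, -0.1096, 0.0627]
orientation: [-180.0, -0.1, 169.7]
force: [-1.2, 0.2, 5.2]
opening: 0.0005
gripper_force: 2.0
```

Call:
{"method": "carry_out", "body": {
  "deltas": [
    [[0,0,0.01,0,-1],[0,0,0.015,0,-1],[0,0,0.015,0,-1]]
  ]
}}

```text
clock: 16.65
tool_pos: [0.5518, -0.1097, 0.0617]
orientation: [-180.0, 0.1, 169.7]
force: [-1.3, 0.6, 13.5]
opening: 0.0008
gripper_force: 6.6
```

Call:
{"method": "carry_out", "body": {
  "deltas": [
    [[0,0,0.01,0,-1],[0,0,0.015,0,-1],[0,0,0.015,0,-1]]
  ]
}}

```text
clock: 16.95
tool_pos: [0.5534, -0.1099, 0.0606]
orientation: [180.0, 0.3, 169.7]
force: [-3.2, 0.2, 26.9]
opening: 0.0
gripper_force: 12.6
```

Call:
{"method": "carry_out", "body": {
  "deltas": [
    [[0,0,-0.05,0,-1],[0,-0.05,-0.05,0,-1],[0,-0.075,-0.02,0,-1],[0,-0.075,0.05,0,-1],[0,-0.075,0.07,0,-1]]
  ]
}}

```text
clock: 17.45
tool_pos: [0.5457, -0.1251, 0.041]
orientation: [-180.0, -0.2, 169.5]
force: [0.9, -0.7, -0.2]
opening: 0.0005
gripper_force: 0.0
```

Call:
{"method": "carry_out", "body": {
  "deltas": [
    [[0,0,0.02,0,-1],[0,0,0.04,0,-1],[0,0,0.04,0,-1]]
  ]
}}

```text
clock: 17.75
tool_pos: [0.5479, -0.1248, 0.0356]
orientation: [-180.0, 0.0, 169.6]
force: [-0.6, -2.5, 3.4]
opening: 0.0003
gripper_force: 1.5
```

Call:
{"method": "carry_out", "body": {
  "deltas": [
    [[0,0,0.02,0,-1],[0,0,0.04,0,-1],[0,0,0.04,0,-1]]
  ]
}}

```text
clock: 18.05
tool_pos: [0.5502, -0.1262, 0.0336]
orientation: [-179.9, 0.3, 169.8]
force: [-14.7, -4.3, 52.4]
opening: 0.0002
gripper_force: 26.3
```

```bash
python3 -c "
from h import *
go(0,-139,28,-90);print(ctrl.get_obs()['force'])"
```

```text
shift/0.2 [0.014 0.019 0.028] turn/2pi [-0.0003  0.0009  0.0004] at [   2.8 -142.9] 0.0336 18.05
[-14.69499995  -4.27721001  52.41995126]
```

Call:
{"method": "carry_out", "body": {
  "deltas": [
    [[0,0,-0.1,0,-1],[0,0,-0.3,0,-1],[0,0,-0.45,0,-1],[0,0,-0.45,-0.023,-1],[0,0,-0.45,-0.046,-1]]
  ]
}}

```text
clock: 18.55
tool_pos: [0.5485, -0.1243, 0.1191]
orientation: [180.0, 0.2, -173.5]
force: [-0.3, 0.1, -0.5]
opening: 0.0005
gripper_force: 0.0
```

Call:
{"method": "carry_out", "body": {
  "deltas": [
    [[0,0,0,-0.023,-1],[0,0,0,-0.046,-1],[0,0,0,-0.069,-1],[0,0,0,-0.092,-1],[0,0,0,-0.115,-1]]
  ]
}}

```text
clock: 19.05
tool_pos: [0.5477, -0.1243, 0.1176]
orientation: [-180.0, 0.0, -132.1]
force: [-0.5, -0.4, -0.4]
opening: 0.0008
gripper_force: 0.0
```

Call:
{"method": "carry_out", "body": {
  "deltas": [
    [[0,0,0,-0.023,-1],[0,0,0,-0.046,-1],[0,0,0,-0.069,-1],[0,0,0,-0.089,-1],[0,0,0,-0.089,-1]]
  ]
}}

```text
clock: 19.55
tool_pos: [0.5477, -0.1243, 0.1176]
orientation: [-180.0, 0.0, -100.3]
force: [-0.2, -0.5, -0.2]
opening: 0.0006
gripper_force: 0.0
```

```bash
python3 -c "
from h import *
go(0,-129.5,45,0);print(ctrl.get_obs()['force'])"
```

```text
shift/0.2 [-0.06   0.     0.363] turn/2pi [-0.      0.      0.0002] at [   0.  -141.4] 0.1176 19.55
[-0.18622768 -0.49879593 -0.17691201]
```

Call:
{"method": "carry_out", "body": {
  "deltas": [
    [[-0.055,0,0.15,0,-1],[-0.055,0,0.3,0,-1],[-0.055,0,0.36,0,-1],[-0.055,0,0.4,0,-1],[-0.055,0,0.41,0,-1]]
  ]
}}

```text
clock: 20.05
tool_pos: [0.5494, -0.1144, 0.0364]
orientation: [179.9, -0.1, -100.4]
force: [-6.5, -1.9, 18.0]
opening: 0.0004
gripper_force: 8.5
```

Call:
{"method": "carry_out", "body": {
  "deltas": [
    [[0,0,0.01,0,-1],[0,0,0.02,0,-1],[0,0,0.02,0,-1]]
  ]
}}

```text
clock: 20.35
tool_pos: [0.5499, -0.115, 0.0353]
orientation: [-179.9, -0.1, -100.4]
force: [-11.0, -4.1, 30.7]
opening: 0.0003
gripper_force: 14.5
```

Firm contact on the lower discs at about z = 36 mm. Dragging them towards the far wall to make room.

Call:
{"method": "carry_out", "body": {
  "deltas": [
    [[0.03,0,0,0,-1],[0.06,0,0,0,-1],[0.09,0,0,0,-1],[0.12,0,0,0,-1],[0.12,0,0,0,-1]]
  ]
}}

```text
clock: 20.85
tool_pos: [0.5458, -0.1378, 0.0324]
orientation: [-179.9, 0.0, -100.5]
force: [0.0, -0.0, 0.4]
opening: 0.0002
gripper_force: 0.0
```

Call:
{"method": "carry_out", "body": {
  "deltas": [
    [[0,0,-0.15,0,-1],[0,0,-0.35,0,-1],[0,0,-0.55,0,-1],[-0.1,0,-0.6,0,-1],[-0.1,0,-0.6,0,-1]]
  ]
}}

```text
clock: 21.35
tool_pos: [0.5509, -0.1163, 0.1544]
orientation: [-179.7, 0.1, -100.4]
force: [0.3, 0.3, -0.8]
opening: 0.0006
gripper_force: 0.0
```

```bash
python3 -c "
from h import *
s=ctrl.snapshot('wrist');save(s,'w12');t=ctrl.snapshot('scene')
print([(c.round(),a,(w2s(ray(s,c,.04))*1e3).round()) for c,a in blobs(s,*RED,30)],[(c.round(1),a) for c,a in blobs(t,*RED,3) if 270<c[0]<300 and 150<c[1]<190])
im=np.array(s['color']).astype(int)
m=(im[...,0]-im[...,1]>50)
ys,xs=np.nonzero(m[100:260,270:380]);print(xs.min()+270,xs.max()+270,ys.min()+100,ys.max()+100)
for r in range(ys.min()+98,ys.max()+102,2):
    print(r,''.join('#' if im[r,c,0]-im[r,c,1]>90 else '+' if m[r,c] else ('o' if im[r,c].mean()>90 else '.') for c in range(285,370)))
print(ctrl.get_obs()['tool_pos'],ctrl.get_obs()['clock'])
"
```

```text
[(array([323., 198.]), np.int32(1560), array([   6., -129.]))] [(array([286.4, 174.6]), np.int32(34))]
298 344 170 227
168 oo.ooo...........................................................................o.o.
170 ooo.ooo....................................+++.+..................................ooo
172 ooooooo..............................+++++#######++++.............................ooo
174 ooo.oo.............................++################++...........................ooo
176 ooo..oo..........................++####################++.........................ooo
178 ooooo...........................+########################+.......................oooo
180 oooooo.........................+##########################+......................ooo.
182 ooo.oo.........................+##########################+......................oo.o
184 ooooo.o.......................+###########################++.....................oooo
186 ooo............................+###++#####################++.....................oo..
188 ooo.oo.........................++++++++++++##+############+..................
[... 1152 characters left out ...]
.......................o.o
216 oooo...o......++##+#+++++++++++#++++##++++++....................................ooo.o
218 oooo..o.......++##+####################++++.....................................o...o
220 oooo..oo.......++++####################++++.....................................ooo.o
222 oooo.............++++#################++++......................................o...o
224 .....................++..++++##########++............................................
226 .............................+######++...............................................
228 .....................................................................................
[ 0.54885595 -0.11721056  0.15151031] 21.45
```

Disc 3 has dropped and lies flatter: its visible red in the side view halved, and the spot shows rounder. I'll probe its height with a gentle press.

```bash
python3 -c "
from h import *
go(2,-125,55,0)"
```

```text
shift/0.2 [-0.046 -0.011  0.483] turn/2pi [-0.      0.0001 -0.0001] at [-1.000e-01 -1.342e+02] 0.1515 21.45
```

Call:
{"method": "carry_out", "body": {
  "deltas": [
    [[-0.046,-0.011,0.2,0,-1],[-0.046,-0.011,0.38,0,-1],[-0.046,-0.011,0.46,0,-1],[-0.046,-0.011,0.485,0,-1],[-0.046,-0.011,0.485,0,-1]]
  ]
}}

```text
clock: 21.95
tool_pos: [0.55, -0.1106, 0.0524]
orientation: [179.6, -0.2, -100.4]
force: [-2.9, -6.0, 0.6]
opening: 0.0003
gripper_force: 3.2
```

Call:
{"method": "carry_out", "body": {
  "deltas": [
    [[0,0,0.015,0,-1],[0,0,0.025,0,-1],[0,0,0.025,0,-1]]
  ]
}}

```text
clock: 22.25
tool_pos: [0.5507, -0.1114, 0.0496]
orientation: [179.8, -0.2, -100.4]
force: [-6.5, -10.4, 14.7]
opening: 0.0003
gripper_force: 8.0
```

Call:
{"method": "carry_out", "body": {
  "deltas": [
    [[0,0,0.015,0,-1],[0,0,0.03,0,-1],[0,0,0.03,0,-1]]
  ]
}}

```text
clock: 22.55
tool_pos: [0.5519, -0.1127, 0.0454]
orientation: [179.9, -0.3, -100.4]
force: [-7.4, -17.7, 24.7]
opening: 0.0007
gripper_force: 13.1
```

Call:
{"method": "carry_out", "body": {
  "deltas": [
    [[0.03,0,0,0,-1],[0.06,0,-0.05,0,-1],[0.06,0,-0.25,0,-1],[0.06,0,-0.45,0,-1],[0.06,0,-0.55,0,-1]]
  ]
}}

```text
clock: 23.05
tool_pos: [0.5517, -0.1211, 0.1568]
orientation: [-179.8, 0.0, -100.4]
force: [0.1, 0.4, -0.1]
opening: 0.0002
gripper_force: 0.0
```

Call:
{"method": "carry_out", "body": {
  "deltas": [
    [[0,0,-0.05,0,-1],[0,0,-0.1,0,-1],[0,0,-0.1,0,-1],[0,0,-0.1,0,-1],[0,0,-0.1,0,-1]]
  ]
}}

```text
clock: 23.55
tool_pos: [0.5499, -0.1207, 0.1722]
orientation: [179.9, -0.0, -100.4]
force: [0.6, -1.0, -0.1]
opening: 0.0001
gripper_force: 0.0
```

```bash
python3 -c "
from h import *
s=ctrl.snapshot('wrist');t=ctrl.snapshot('scene')
print([(c.round(),a,(w2s(ray(s,c,.04))*1e3).round()) for c,a in blobs(s,*RED,30)],[(c.round(1),a) for c,a in blobs(t,*RED,3) if 270<c[0]<300 and 150<c[1]<190])
im=np.array(s['color']).astype(int)
m=(im[...,0]-im[...,1]>50)
ys,xs=np.nonzero(m[100:260,270:380])
for r in range(ys.min()+98,ys.max()+102,2):
    print(r,''.join('#' if im[r,c,0]-im[r,c,1]>90 else '+' if m[r,c] else ('o' if im[r,c].mean()>90 else '.') for c in range(285,370)))
o=ctrl.get_obs();print(o['tool_pos'],o['clock'],o['force'])
for nm,z in(('blue_center',.067),('vial',.06)): print(nm,[(w2s(ray(t,d['centre'],z))*1e3).round(1) for d in ctrl.spot_point(t,nm)[:1]])
"
```

```text
[(array([322., 198.]), np.int32(1398), array([   7., -129.]))] [(array([286.2, 174.6]), np.int32(35))]
169 oooo.o........................................................................ooooooo
171 oooo.o....................................+...................................o..oooo
173 ooooooo..............................++++##+++++++............................oo.oooo
175 oooo..oo..........................+++###############++........................o.ooooo
177 oooooooo........................++####################+......................o.oooooo
179 oooo.ooo.......................++######################+......................o..oooo
181 oooooo.........................+########################+....................oo..oooo
183 oooo..o.......................+#########################+.....................o..oooo
185 ooooo.o.......................+#########################+.....................o..oooo
187 ooooo.oo......................+######+##################+....................oo.ooooo
189 ooooo.........................+++++++++++++#############+....................oo..oooo
191 ooo
[... 1151 characters left out ...]
......ooooo
217 oooooo..o......+++####################++++.....................................oooooo
219 oooooo...........++##################+#++...................................o...ooooo
221 oooooo..o..........+################++++.....................................oooooooo
223 ooooo...............+++++#+++#######++...........................................oooo
225 .............................+##++...................................................
227 .....................................................................................
[ 0.55011608 -0.12069082  0.1724874 ] 23.65 [ 0.43188949  0.19697043 -0.68679624]
blue_center [array([117.3, 113.2])]
vial [array([-127.5,  103.6])]
```

```bash
python3 -c "
from plant import ctrl
print(ctrl.close_job())"
```

```text
the job is handed in; nothing more can be done
None
```

I swept all three red discs through the gate into the slot and handed the job in, but no verdict was shown. The third disc first stood on edge against the drop wall, so I pressed it lower with shut fingers from above. By touch its middle is now about 20 mm below the deck (10 mm needed), and the blue disc and vial look unmoved.

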